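Touch off the marker studs round a terracotta figure

TASK

Check in the modelling board for copying the figure: with the fingertips, press lightly on top of the red cap, then the yellow, then the blue, so that each sinks part of its short travel (about half is right) and stays there, without driving any of them down to its stop. Do not press the green cap, and do not lift or shift the studs, the figure or anything else on the table.

Things in the scene. Friction and masses are not known exactly. Their poses are not given: they have to be found in the camera images.
- board: fixed plywood modelling board, 360 (its x) x 540 (its y) x 15 mm thick, flat on the table; origin at the centre of its underside. The studs and the figure stand on it.
- red_stud: marker stud with the red cap: a loose upright dark steel stand (about 0.6 kg, standing on the board by its weight alone), round foot 62 mm across and 14 mm high, thin neck, then a collar 32 mm across whose top is 50 mm above the underside. Origin at the centre of the underside, z up.
- red_cap (a point): centre of the flat top face of the red cap (30 mm across, 8 mm thick, on a white 10 mm pin on the axis of the stud); untouched it is 76 mm above the stud's underside. It moves down with the cap.
- red_pin (a joint): how far the red cap and its pin have sunk into the stud, in m: 0 untouched, 0.016 at the stop. No spring: it slides down against a friction of about 3 N and stays where it is left. Do not go beyond 0.013.
- yellow_stud: marker stud with the yellow cap: a loose upright dark steel stand (about 0.6 kg, standing on the board by its weight alone), round foot 62 mm across and 14 mm high, thin neck, then a collar 32 mm across whose top is 60 mm above the underside. Origin at the centre of the underside, z up.
- yellow_cap (a point): centre of the flat top face of the yellow cap (30 mm across, 8 mm thick, on a white 10 mm pin on the axis of the stud); untouched it is 86 mm above the stud's underside. It moves down with the cap.
- yellow_pin (a joint): how far the yellow cap and its pin have sunk into the stud, in m: 0 untouched, 0.016 at the stop. No spring: it slides down against a friction of about 3 N and stays where it is left. Do not go beyond 0.013.
- blue_stud: marker stud with the blue cap: a loose upright dark steel stand (about 0.6 kg, standing on the board by its weight alone), round foot 62 mm across and 14 mm high, thin neck, then a collar 32 mm across whose top is 70 mm above the underside. Origin at the centre of the underside, z up.
- blue_cap (a point): centre of the flat top face of the blue cap (30 mm across, 8 mm thick, on a white 10 mm pin on the axis of the stud); untouched it is 96 mm above the stud's underside. It moves down with the cap.
- blue_pin (a joint): how far the blue cap and its pin have sunk into the stud, in m: 0 untouched, 0.016 at the stop. No spring: it slides down against a friction of about 3 N and stays where it is left. Do not go beyond 0.013.
- green_stud: marker stud with the green cap: a loose upright dark steel stand (about 0.6 kg, standing on the board by its weight alone), round foot 62 mm across and 14 mm high, thin neck, then a collar 32 mm across whose top is 60 mm above the underside. Origin at the centre of the underside, z up.
- green_cap (a point): centre of the flat top face of the green cap (30 mm across, 8 mm thick, on a white 10 mm pin on the axis of the stud); untouched it is 86 mm above the stud's underside. It moves down with the cap.
- green_pin (a joint): how far the green cap and its pin have sunk into the stud, in m: 0 untouched, 0.016 at the stop. No spring: it slides down against a friction of about 3 N and stays where it is left. Not to be pressed.
- figure: loose fired-terracotta standing figure, 222 mm tall on a round base 100 mm across (about 0.9 kg), on the board among the studs; origin at the centre of the underside. Leave alone.
- spray: loose white spray bottle with a blue head, 68 mm across, 195 mm tall; stands on the table left of the board; origin at the centre of the underside. Leave alone.
- pot: loose white ceramic pot with two dark loop handles, 90 mm across, 90 mm high, on the table right of the board; origin at the centre of the underside. Leave alone.
- spatula: loose spatula lying on the table right of the board. Leave alone.
- brush: loose brush lying on the table left of the board, near the robot. Leave alone.
Things that resemble listed ones, but are neither listed nor needed, are in the scene too. What is shaped like the red_stud but brown or purple is not meant.

How it is judged:
On the way, in this order (a step that is already met when the one before it is completed fails the run):
1. the red cap is touched with the fingers and has sunk a little (3 to 13 mm) (value of joint red_pin between 0.003 and 0.013 m and contact force between the fingers and red_stud above 0.3 N), for 0.02 s.
2. the yellow cap is touched with the fingers and has sunk a little (3 to 13 mm) (value of joint yellow_pin between 0.003 and 0.013 m and contact force between the fingers and yellow_stud above 0.3 N), for 0.02 s.
3. the blue cap is touched with the fingers and has sunk a little (3 to 13 mm) (value of joint blue_pin between 0.003 and 0.013 m and contact force between the fingers and blue_stud above 0.3 N), for 0.02 s.
At the end, for the whole second after the job is handed in: The red, yellow and blue caps have each sunk by 3 to 13 mm, the green cap by less than 2 mm; no stud, nor the figure, spray bottle, pot, spatula or brush, is more than 10 mm from where it started, and the studs and the figure stand upright (within 0.15 rad) (value of joint red_pin between 0.003 and 0.013 m and value of joint yellow_pin between 0.003 and 0.013 m and value of joint blue_pin between 0.003 and 0.013 m and value of joint green_pin below 0.002 m and distance of each of red_stud, yellow_stud, blue_stud, green_stud, figure, spray, pot, spatula, brush from where it was at the start of the episode below 0.01 m and angle between each of red_stud, yellow_stud, blue_stud, green_stud, figure's own z axis and vertical below 0.15 rad); the robot touches nothing.
It fails at once if a cap is pushed out of turn (yellow before red, or blue before yellow), or the green cap is pushed down ((value of joint yellow_pin above 0.002 m and value of joint red_pin below 0.003 m) or (value of joint blue_pin above 0.002 m and value of joint yellow_pin below 0.003 m) or value of joint green_pin above 0.002 m).
It fails at once if a cap is pushed beyond 13 mm, to its stop (value of joint any of red_pin, yellow_pin, blue_pin above 0.013 m).
It fails at once if a stud or its cap is struck or pressed harder than 15 N (contact force between the fingers and red_stud above 15 N or contact force between the fingers and yellow_stud above 15 N or contact force between the fingers and blue_stud above 15 N or contact force between the fingers and green_stud above 15 N).
It fails at once if a stud is shifted or lifted by more than 10 mm, or tipped (distance of any of red_stud, yellow_stud, blue_stud, green_stud from where it was at the start of the episode above 0.01 m or angle between any of red_stud, yellow_stud, blue_stud, green_stud's own z axis and vertical above 0.15 rad).
It fails at once if the figure, spray bottle, pot, spatula or brush is moved by more than 10 mm, or the figure tipped (distance of any of figure, spray, pot, spatula, brush from where it was at the start of the episode above 0.01 m or angle between figure's own z axis and vertical above 0.15 rad).
It also fails if it takes over 56 s, if anything falls off the work surface, if the arm or the gripper's body presses on something with over 40 N, if the wrist force passes 120 N, or if a joint passes its speed limit or range.

ROBOT

A 6-joint arm with a two-finger parallel gripper is mounted at the origin on the work surface. World frame = base frame: x ahead of the robot, y to its left, z up, the work surface at z = 0. Lengths are in m, angles in rad, forces in N, time in s.
With the tool pointing down it reaches from about 0.275 to 0.825 m from the base axis. Payload 4.9 kg.
Tool frame: the origin (TCP) lies at the very end of the fingers, on their centre line; the grasp point (between the pads) lies 19 mm behind it; z points along the fingers, y is the line along which they close (so a half turn about z gives the same grasp; the last joint's range is limited). The gripper opens to 85 mm and grips with 20 to 120 N. Pads are 22 mm wide; open, the fingers measure 114 mm over their backs; the gripper's body (76 mm by 85 mm) begins 54 mm behind the grasp point. The pads swing forward as they close: fully open they stand 13 mm farther back than shut.
Start: joints at [0.983, 0.326, -0.193, 1.052, 0, 1.437], TCP at [0.241, 0.494, 0.231] pointing down, gripper open.
Joint ranges: [-2.65, 2.65], [-0.97, 1.79], [-1.3, 1.35], [-1.93, 2.1], [-1.47, 1.37], [-3.14, 3.14]. Speed limits (rad/s): [2.57, 2.57, 3.14, 3.14, 3.14, 3.14].

INTERFACE

Orientations are given as [roll, pitch, yaw] about the fixed x, y, z axes, in that order (R = Rz(yaw) Ry(pitch) Rx(roll)).
In Python, from cell import r gives the robot as it stands.
- The arm moves only by the tool carry_out, never from a script. Its argument "deltas" is a list of rows, each a list of 6 numbers: the shift along the tool's x, y, z in mm, then the turn, a rotation vector about the tool's x, y, z in degrees. A call has 1 to 20 rows; each row is the pose to reach, as a shift and turn from the pose commanded when the call began, along the tool's axes at that moment; what a row does not reach only later rows make up. A row lasts 1/10 s, in which the tool goes at most 50 mm and 8.59 degrees, less where a joint would pass 70% of its speed; a pose out of reach is approached as far as the arm can. A call with a gripper value outside its range is refused whole. "hand" is the gripper's target within -1 to 1 (shut at 1, half-way at 0, fully open at -1), set as the call begins (left out, the last holds). The fingers move at their own pace and stop on an object; the grip force is fixed at half the most. Time passes only in rows, so rows that repeat a pose let the fingers close. It gives the time, the measured TCP pose, the force, the opening and the grip force at its end, in the units of the state.
- r.observe(): the state, without advancing time (a new reading comes with each control period).
- r.capture(name): name is "side" or "top"; returns the picture (384x512x3 uint8, red, green, blue); there is no depth.
- r.get_calibration(name): a dict with "intrinsics" (3x3 intrinsics, pixels), "R" (3x3) and "t" (3): a world point X has camera coordinates R X + t. Camera axes: x right, y down, z forward; pixel columns grow to the right and rows downward; lengths in m; the calibration is good to about 2 mm. A picture is of the moment at which its call begins. get_calibration takes no time and is no camera call.
- r.close_job(): hands the job in; it is judged then, once.
The state is a dict: "t": time; "joints": joint angles; "joint_vel": joint speeds; "tau": joint torques, N m; "eef_pos": TCP position; "orientation": TCP orientation; "wrist_force": force on the tool from outside, world axes, zero at the start; "moment": the same for the moment, N m; "opening": opening from 0.0 (shut) to 1.0 (fully open); "grip_force": force on a finger pad.
Only numpy, scipy, OpenCV 4.12 (cv2) and the standard library are available. Lean on these libraries where they do the work, as an engineer would, in place of code of your own. Each camera call takes 0.05 s, during which the arm holds its last target. There are 200 camera calls.

## Working session

There is one attempt and no reset: what is moved stays moved. The work goes in short steps, Python scripts to look and compute and a tool call to move; the robot and the scene stay as the last step left them, time stands still between calls to the robot, and variables do not carry over. Pictures are saved under pics/ and viewed, at most 10 in all, crops included, and the job is handed in when it is done.

Besides the shell and the picture viewer there is one more tool, called after ">>>" as name(argument=value, ...), one argument or row to a line, values as JSON. carry_out: Moves the arm, as the interface text tells. Its arguments: {"type":"object","properties":{"deltas":{"type":"array"},"hand":{"type":"number"}},"required":["deltas"]}

```bash
mkdir -p pics; python3 - <<'E'
from cell import r
import cv2,numpy as np
for n in("side","top"):
    im=r.capture(n);cv2.imwrite(f"pics/{n}0.png",im[:,:,::-1])
    c=r.get_calibration(n);print(n,np.round(c["intrinsics"],1).tolist(),np.round(c["R"],3).tolist(),np.round(c["t"],3),"cam",np.round(-np.array(c["R"]).T@c["t"],3))
print(r.observe())
E
```

```text
side [[369.8, 0.0, 260.7], [0.0, 369.8, 185.6], [0.0, 0.0, 1.0]] [[0.953, -0.304, -0.004], [-0.202, -0.624, -0.755], [0.227, 0.72, -0.656]] [-0.476  0.158  1.204] cam [ 0.213 -0.912  0.908]
top [[436.4, 0.0, 255.0], [0.0, 436.4, 191.2], [0.0, 0.0, 1.0]] [[0.033, -0.999, 0.003], [-0.972, -0.033, -0.232], [0.232, 0.005, -0.973]] [-0.015  0.502  1.157] cam [ 0.22  -0.004  1.242]
{'t': 0.1, 'joints': array([ 9.82797388e-01,  3.26881707e-01, -1.93467206e-01,  1.05198078e+00,
        1.60926113e-05,  1.43660282e+00]), 'joint_vel': array([ 0.00051846, -0.00129576,  0.00324372,  0.00092962,  0.00048858,
        0.00022732]), 'tau': array([ 8.92697844e-04, -4.44238508e+01,  2.63038713e+01,  7.84289528e-03,
       -1.21488852e-04, -1.30502302e-07]), 'eef_pos': array([0.24081403, 0.49391773, 0.23057995]), 'orientation': array([-3.14007523e+00, -2.21098431e-04,  2.68778704e+00]), 'wrist_force': array([-0.64162159, -0.35874567, -0.44694707]), 'moment': array([-0.01622101, -0.00516476, -0.06566827]), 'grip_force': 0.0, 'opening': 0.999594855050547}
```

View pics/side0.png

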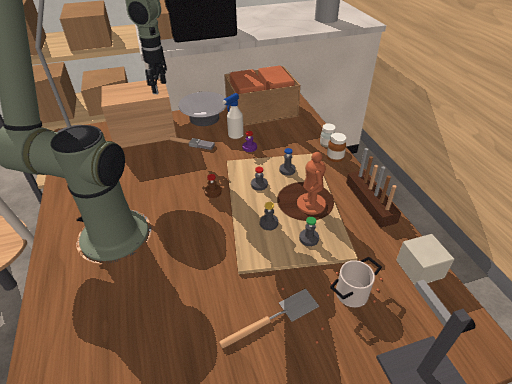

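View pics/top0.png

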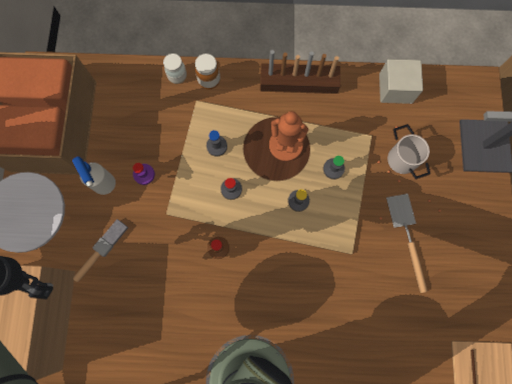

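The side view shows dark studs on the board: red (259,171), yellow (269,206), blue (288,154) and green (311,222), with the figure at (313,185). In the top view they are at red (231,184), yellow (301,196), blue (214,136) and green (339,161).

There are three red-capped candidates in the top view: (231,184) dark stand on the board, (217,244) brown off the board, and (143,172) purple off the board. The first fits, being dark steel and on the board. I'll confirm it with a crop.

```bash
cat > h.py <<'E'
import cv2,numpy as np
from cell import r
H=dict(red=.091,yellow=.101,blue=.111,green=.101)
HUE=dict(red=(0,6),yellow=(22,32),blue=(105,125),green=(50,80))
SEED=dict(top=dict(red=(231,184),yellow=(301,196),blue=(214,136),green=(339,161)),
 side=dict(red=(259,171),yellow=(269,206),blue=(288,154),green=(311,222)))
def ray(n,p):
    c=r.get_calibration(n);R=np.array(c["R"]);d=R.T@np.linalg.inv(c["intrinsics"])@[p[0],p[1],1];return -R.T@np.array(c["t"]),d
def onplane(n,p,z):
    o,d=ray(n,p);return o+d*(z-o[2])/d[2]
def two(a,b):
    (o1,d1),(o2,d2)=ray("top",a),ray("side",b)
    s=np.linalg.lstsq(np.c_[d1,-d2],o2-o1,rcond=None)[0];x,y=o1+d1*s[0],o2+d2*s[1];return (x+y)/2,np.linalg.norm(x-y)
def proj(n,X):
    c=r.get_calibration(n);q=np.array(c["intrinsics"])@(np.array(c["R"])@X+c["t"]);return q[:2]/q[2]
def cap(im,n,k,rad=14):
    hsv=cv2.cvtColor(im,cv2.COLOR_RGB2HSV);lo,hi=HUE[k]
    m=cv2.inRange(hsv,(lo,150,60),(hi,255,255))
    if k=="red":m|=cv2.inRange(hsv,(172,150,60),(180,255,255))
    w=np.zeros_like(m);cv2.circle(w,SEED[n][k],rad,255,-1);m&=w
    c=max(cv2.findContours(m,cv2.RETR_EXTERNAL,cv2.CHAIN_APPROX_NONE)[0],key=cv2.contourArea)
    return c,cv2.boundingRect(c),cv2.contourArea(c)
E
python3 - <<'E'
from h import *
T,S=cv2.imread("pics/top0.png")[:,:,::-1].copy(),cv2.imread("pics/side0.png")[:,:,::-1].copy()
for k in H:
    P=[]
    for n,im in(("top",T),("side",S)):
        c,b,a=cap(im,n,k);m=cv2.moments(c);p=(m["m10"]/m["m00"],m["m01"]/m["m00"]);P.append(p)
        print(k,n,np.round(p,1),b,a,np.round(onplane(n,p,H[k]-.003),4))
    X,e=two(*P);print("  two",np.round(X,4),round(e,4))
print("fig base",onplane("top",(290,150),.015))
a=cv2.resize(T[115:260,130:350],None,fx=3.6,fy=3.6,interpolation=cv2.INTER_CUBIC)
cv2.imwrite("pics/crop1.png",a[:,:,::-1])
b=cv2.resize(S[125:275,190:370],None,fx=4,fy=4,interpolation=cv2.INTER_CUBIC)
cv2.imwrite("pics/crop2.png",b[:,:,::-1])
E
```

```text
red top [229.7 182.7] (225, 178, 11, 11) 72.5 [0.5165 0.0714 0.088 ]
red side [258.6 169.4] (255, 167, 8, 6) 31.5 [0.5158 0.0725 0.088 ]
  two [0.5158 0.0714 0.089 ] 0.0008
yellow top [301.  194.2] (296, 189, 11, 11) 77.5 [ 0.4883 -0.1225  0.098 ]
yellow side [268.2 203.8] (266, 202, 8, 4) 2.0 [ 0.4888 -0.1152  0.098 ]
  two [ 0.4866 -0.1218  0.1047] 0.0003
blue top [213.9 135.1] (210, 131, 9, 9) 56.5 [0.6451 0.12   0.108 ]
blue side [288.  150.7] (285, 148, 7, 6) 24.0 [0.6451 0.1211 0.108 ]
  two [0.6447 0.1199 0.1089] 0.0001
green top [338.2 160.4] (334, 156, 10, 10) 56.0 [ 0.5872 -0.2238  0.098 ]
green side [311.  220.4] (307, 217, 9, 8) 44.0 [ 0.5882 -0.223   0.098 ]
  two [ 0.5874 -0.2237  0.0988] 0.0009
fig base [ 0.64108132 -0.09742083  0.015     ]
```

View pics/crop1.png

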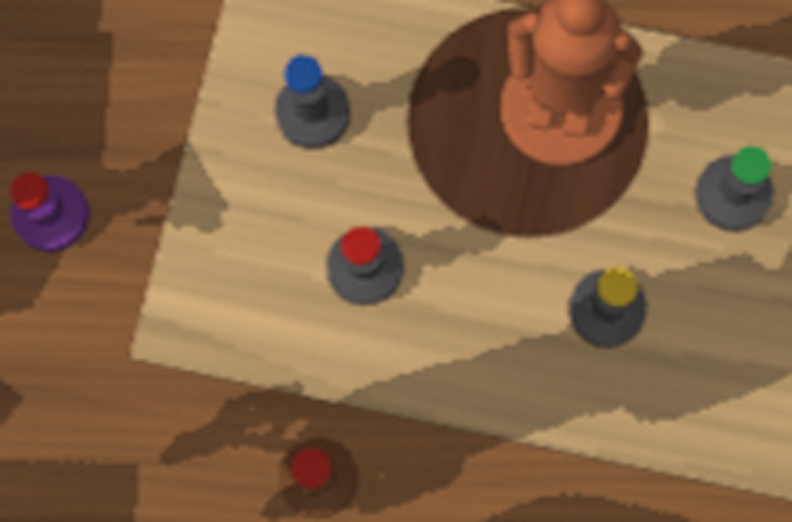

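View pics/crop2.png

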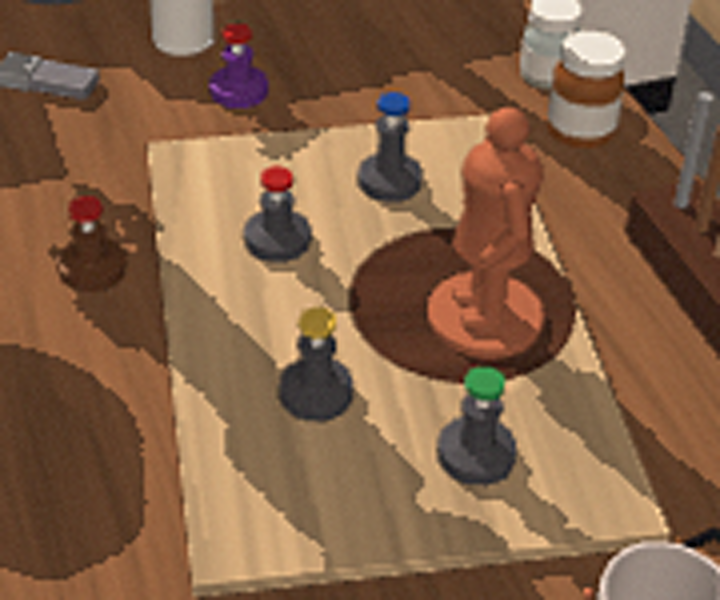

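The crops confirm it: the red stud in the middle of the board is dark steel, and the other two red-capped ones are purple and brown and stand off the board. Rays and two-view heights agree with the given sizes: red .089, blue .109 and green .099. For yellow I use the top-view ray. Cap tops are red (.516,.0715,.091), yellow (.488,-.122,.101) and blue (.645,.120,.111). Next I shut the fingers and move above red.

>>> carry_out(
  deltas=[
    [-33,-20,0,0,0,0],
    [-66,-40,0,0,0,0],
    [-99,-60,0,0,0,0],
    [-132,-79,0,0,0,0],
    [-165,-99,0,0,0,0],
    [-198,-119,0,0,0,0],
    [-231,-139,0,0,0,0],
    [-264,-158,0,0,0,0],
    [-297,-178,0,0,0,0],
    [-330,-198,0,0,0,0],
    [-363,-218,0,0,0,0],
    [-396,-237,0,0,0,0],
    [-420,-252,10,0,0,0],
    [-432,-259,30,0,0,0],
    [-432,-259,55,0,0,0],
    [-432,-259,80,0,0,0],
    [-432,-259,100,0,0,0],
    [-432,-259,110,0,0,0],
    [-432,-259,110,0,0,0],
    [-432,-259,110,0,0,0],
  ],
  hand=1,
)

```text
t: 2.1
eef_pos: [0.5162, 0.0723, 0.1218]
orientation: [3.141, 0.0, 2.688]
wrist_force: [0.2, -1.0, 0.7]
opening: -0.004
grip_force: 0.0
```

```bash
python3 - <<'E'
from h import *
T,S=r.capture("top"),r.capture("side")
s=r.observe();print(np.round(s["eef_pos"],4),np.round(s["orientation"],4),np.round(s["wrist_force"],2),s["opening"])
print("tip px",proj("top",s["eef_pos"]),proj("side",s["eef_pos"]))
a=cv2.resize(T[100:260,140:360],(600,436),interpolation=cv2.INTER_CUBIC);b=cv2.resize(S[120:220,210:310],(600,600),interpolation=cv2.INTER_CUBIC)
cv2.imwrite("pics/c3.png",b[:,:,::-1])
E
```

```text
[0.5167 0.0723 0.1224] [3.1408e+00 1.8000e-03 2.6880e+00] [-0.31 -1.03 -0.61] -0.0004736008426039425
tip px [228.67269754 179.3380412 ] [258.83691879 161.69458294]
```

View pics/c3.png

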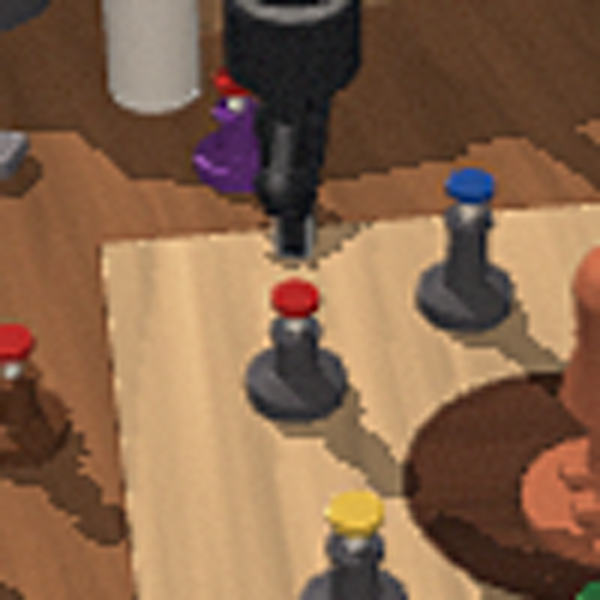

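The shut tips are above the red cap: tip at side pixel (259,162), cap at (259,169), matching the projection. Now I descend to about contact.

>>> carry_out(
  deltas=[
    [0,0,8,0,0,0],
    [0,0,16,0,0,0],
    [0,0,22,0,0,0],
    [0,0,26,0,0,0],
    [0,0,28,0,0,0],
    [0,0,30,0,0,0],
    [0,0,31,0,0,0],
    [0,0,32,0,0,0],
    [0,0,33,0,0,0],
    [0,0,34,0,0,0],
  ],
)

```text
t: 3.2
eef_pos: [0.5159, 0.0722, 0.0874]
orientation: [3.142, 0.0, 2.688]
wrist_force: [-0.8, -0.6, 2.9]
opening: -0.001
grip_force: 1.4
```

Contact, about 3 N. Pressing 4 mm further.

>>> carry_out(
  deltas=[
    [0,0,1,0,0,0],
    [0,0,2,0,0,0],
    [0,0,3,0,0,0],
    [0,0,4,0,0,0],
    [0,0,4,0,0,0],
  ],
)

```text
t: 3.7
eef_pos: [0.5159, 0.0722, 0.0831]
orientation: [3.142, -0.0, 2.688]
wrist_force: [-0.3, -0.0, -0.2]
opening: -0.001
grip_force: 0.2
```

```bash
python3 - <<'E'
from h import *
s=[]
for i in range(3): r.capture("side");o=r.observe();s.append(np.r_[o["eef_pos"],o["wrist_force"]])
print(np.round(s,4),o["t"])
E
```

```text
[[ 0.5159  0.0722  0.0831  0.2493 -0.5532  0.6713]
 [ 0.516   0.0722  0.0831  0.2161 -1.0563 -0.3501]
 [ 0.516   0.0722  0.0831  0.202   0.563   0.071 ]] 3.85
```

Red sunk about 8 mm (tip z .0831 against .091). Lift, then move to yellow and its contact.

>>> carry_out(
  deltas=[
    [0,0,-10,0,0,0],
    [0,0,-35,0,0,0],
    [0,0,-60,0,0,0],
    [-12,-36,-70,0,0,0],
    [-24,-74,-70,0,0,0],
    [-36,-112,-70,0,0,0],
    [-48,-150,-70,0,0,0],
    [-57,-177,-65,0,0,0],
    [-60,-187,-55,0,0,0],
    [-60,-187,-45,0,0,0],
    [-60,-187,-36,0,0,0],
    [-60,-187,-30,0,0,0],
    [-60,-187,-26,0,0,0],
    [-60,-187,-24,0,0,0],
    [-60,-187,-22,0,0,0],
    [-60,-187,-20,0,0,0],
    [-60,-187,-19,0,0,0],
    [-60,-187,-18,0,0,0],
    [-60,-187,-17,0,0,0],
    [-60,-187,-16,0,0,0],
  ],
)

```text
t: 5.85
eef_pos: [0.4879, -0.1223, 0.0995]
orientation: [3.142, 0.0, 2.688]
wrist_force: [-0.8, 0.5, 3.2]
opening: 0.002
grip_force: 1.4
```

```bash
python3 - <<'E'
from h import *
S=r.capture("side");o=r.observe();print(np.round(o["eef_pos"],4),np.round(o["wrist_force"],2))
b=cv2.resize(S[130:240,210:320],(600,600),interpolation=cv2.INTER_CUBIC)
cv2.imwrite("pics/c4.png",b[:,:,::-1])
E
```

```text
[ 0.4879 -0.1223  0.0994] [-0.31 -0.24  2.43]
```

View pics/c4.png

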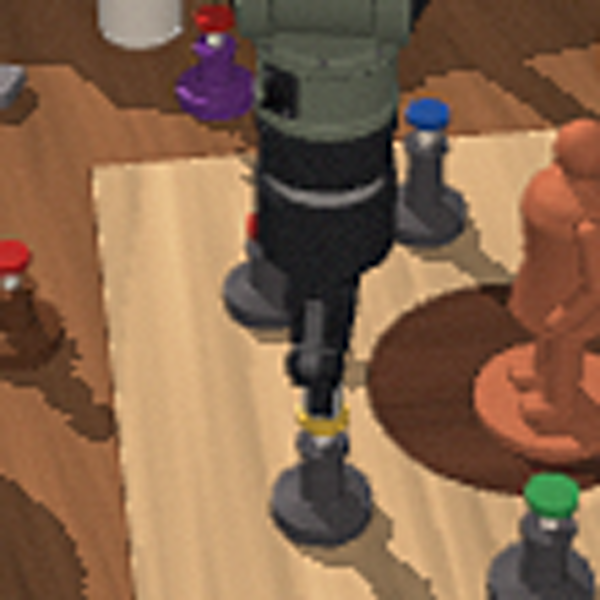

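The tips rest in the middle of the yellow cap (crop (322,412)), which is still high at about 1.5 mm down. Next I press 6.5 mm further.

>>> carry_out(
  deltas=[
    [0,0,1,0,0,0],
    [0,0,2,0,0,0],
    [0,0,3,0,0,0],
    [0,0,4,0,0,0],
    [0,0,5,0,0,0],
    [0,0,6,0,0,0],
    [0,0,6.5,0,0,0],
  ],
)

```text
t: 6.6
eef_pos: [0.4879, -0.1222, 0.0927]
orientation: [3.142, 0.0, 2.688]
wrist_force: [-0.9, -0.6, 3.1]
opening: -0.007
grip_force: 1.4
```

Yellow is down about 8 mm. Lift, pass round the figure, and stop above blue.

>>> carry_out(
  deltas=[
    [0,0,-10,0,0,0],
    [0,0,-40,0,0,0],
    [0,0,-75,0,0,0],
    [12,35,-80,0,0,0],
    [26,72,-80,0,0,0],
    [40,110,-80,0,0,0],
    [54,147,-80,0,0,0],
    [65,180,-80,0,0,0],
    [45,202,-80,0,0,0],
    [22,226,-80,0,0,0],
    [0,250,-75,0,0,0],
    [-22,273,-65,0,0,0],
    [-35,286,-55,0,0,0],
    [-35,286,-45,0,0,0],
    [-35,286,-37,0,0,0],
    [-35,286,-32,0,0,0],
    [-35,286,-28,0,0,0],
    [-35,286,-26,0,0,0],
    [-35,286,-25,0,0,0],
    [-35,286,-25,0,0,0],
  ],
)

```text
t: 8.6
eef_pos: [0.6447, 0.1194, 0.1182]
orientation: [3.141, 0.0, 2.688]
wrist_force: [-1.1, -0.2, 0.6]
opening: 0.001
grip_force: 0.0
```

```bash
python3 - <<'E'
from h import *
S=r.capture("side");o=r.observe();print(np.round(o["eef_pos"],4),np.round(o["wrist_force"],2))
b=cv2.resize(S[120:230,220:330],(600,600),interpolation=cv2.INTER_CUBIC)
cv2.imwrite("pics/c5.png",b[:,:,::-1])
E
```

```text
[0.6447 0.1195 0.1182] [ 0.15 -0.32  0.06]
```

View pics/c5.png

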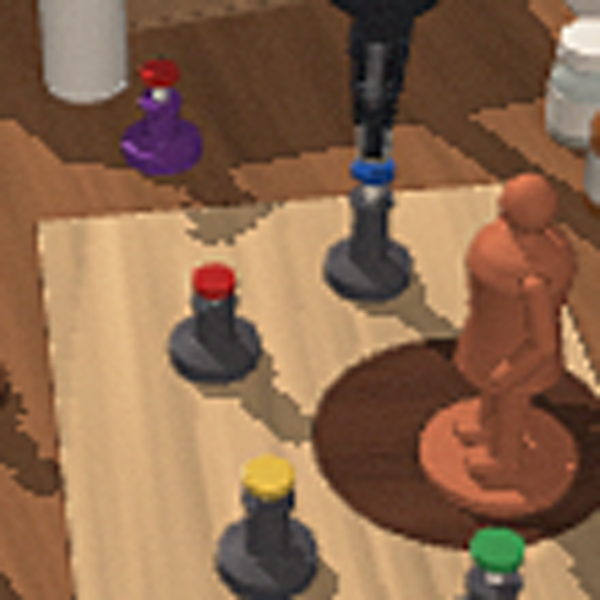

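The red (213,278) and yellow (268,477) caps are visibly sunk and their studs are upright. The tips are just above the blue cap (373,165). Now I descend 15 mm slowly.

>>> carry_out(
  deltas=[
    [0,0,2,0,0,0],
    [0,0,4,0,0,0],
    [0,0,5,0,0,0],
    [0,0,6,0,0,0],
    [0,0,7,0,0,0],
    [0,0,8,0,0,0],
    [0,0,9,0,0,0],
    [0,0,10,0,0,0],
    [0,0,11,0,0,0],
    [0,0,12,0,0,0],
    [0,0,13,0,0,0],
    [0,0,14,0,0,0],
    [0,0,15,0,0,0],
  ],
)

```text
t: 9.95
eef_pos: [0.6446, 0.1195, 0.1027]
orientation: [-3.142, -0.0, 2.688]
wrist_force: [-1.6, 0.2, 2.8]
opening: 0.001
grip_force: 1.4
```

Blue is down about 8 mm with 3 N contact. I retreat straight up and check.

>>> carry_out(
  deltas=[
    [0,0,-10,0,0,0],
    [0,0,-40,0,0,0],
    [0,0,-80,0,0,0],
    [0,0,-120,0,0,0],
    [0,0,-150,0,0,0],
    [0,0,-160,0,0,0],
    [0,0,-160,0,0,0],
    [0,0,-160,0,0,0],
  ],
)

```text
t: 10.75
eef_pos: [0.6441, 0.1195, 0.2613]
orientation: [-3.141, -0.002, 2.688]
wrist_force: [1.3, 0.3, -1.4]
opening: -0.003
grip_force: 0.0
```

```bash
python3 - <<'E'
from h import *
S=r.capture("side");o=r.observe();print(np.round(o["eef_pos"],4),np.round(o["wrist_force"],2))
S0=cv2.imread("pics/side0.png")[:,:,::-1].copy()
for k in H:
  try: print(k,cap(S0,"side",k)[1],cap(S,"side",k)[1])
  except Exception as e: print(k,e)
a=np.hstack([cv2.resize(x[125:245,230:330],(400,480),interpolation=cv2.INTER_CUBIC) for x in(S0,S)])
cv2.imwrite("pics/c6.png",a[:,:,::-1])
E
```

```text
[0.6437 0.1194 0.2607] [ 0.37  0.74 -0.47]
red (255, 167, 8, 6) (255, 168, 8, 7)
yellow (266, 202, 8, 4) (265, 204, 9, 7)
blue (285, 148, 7, 6) (285, 150, 7, 6)
green (307, 217, 9, 8) (307, 217, 9, 8)
```

View pics/c6.png

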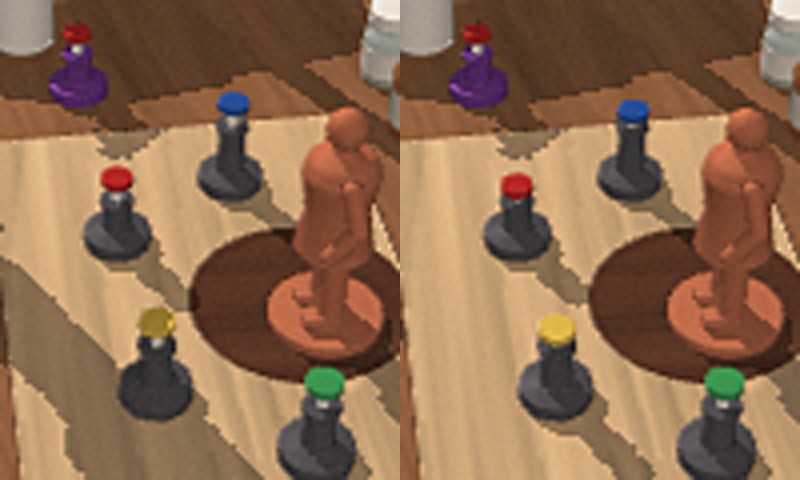

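Compared with the start, the red, yellow and blue caps are each about 2 px lower (8 mm), the studs and figure have not moved, and green is untouched. Handing in.

```bash
python3 -c "
from cell import r
print(r.close_job())"
```

```text
the job is handed in; nothing more can be done
None
```

I pressed the red, yellow and blue caps in that order, each down about 8 mm by tip height. Green, the other studs and the figure look unmoved in the last picture, and the job is handed in; no verdict was returned.

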